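# Hold open the lid of the emptier detergent bin

### The arm

A 6-joint arm with a two-finger parallel gripper is mounted at the origin on the work surface. World frame = base frame: x ahead of the robot, y to its left, z up, the work surface at z = 0. Lengths are in m, angles in degrees, forces in N, time in s.
With the tool pointing down it reaches from about 0.4 to 0.825 m from the base axis. Payload 7 kg.
Tool frame: the origin (TCP) lies at the centre of the arm's flange, where the gripper is bolted on; the fingertips stand 178 mm ahead of it and the grasp point (between the pads) lies 159 mm ahead of it (tip_reach is the distance from the TCP to the fingertips, in m); z points along the fingers, y is the line along which they close (so a half turn about z gives the same grasp; the last joint's range is limited). The gripper opens to 88 mm and grips with 3 to 60 N. Pads are 19 mm wide; open, the fingers measure 130 mm over their backs; the gripper's body (78 mm by 193 mm) begins 47 mm behind the grasp point.
Start: joints at [-51.503, 20.546, 0.682, 0, -70.136, -16.507], TCP at [0.253, -0.626, 0.405] pointing down, gripper open.
Joint ranges: [-176.03, 176.03], [-82.01, 121.73], [-58.28, 71.71], [-173.87, 95.51], [-174.79, -0.11], [-173.66, 173.66]. Speed limits (degrees/s): [136.94, 136.94, 172.46, 180, 180, 180].

### API

Orientations are given as [roll, pitch, yaw] about the fixed x, y, z axes, in that order (R = Rz(yaw) Ry(pitch) Rx(roll)).
In Python, from plant import * gives the robot as it stands.
- The arm moves only by the shell command python3 -m handwheel 'ROWS'. ROWS is JSON, a list of rows, each a list of 7 numbers: the opening, from -1 (shut) to 1 (fully open), then the shift along the tool's x, y, z as a fraction of full scale, then the turn, a rotation vector about the tool's x, y, z as a fraction of full scale. A call has 1 to 5 rows; each row shifts and turns the commanded pose from where the row before left it, along the tool's axes as they then stand; what a row does not reach is not made up. Full scale, the value 1, is 0.025 m for a shift and 6 degrees for a turn. A row lasts 1/8 s, in which the tool goes at most 62.5 mm and 10.7 degrees, less where a joint would pass 70% of its speed; a pose out of reach is approached as far as the arm can. A call with a number of a shift or a turn outside -1 to 1 is refused whole. A call with a gripper value outside its range is refused whole. The fingers move at their own pace and stop on an object; the grip force is fixed at half the most. Time passes only in rows, so rows that do not move let the fingers close. It gives the time, the measured TCP pose, the force, the opening and the grip force at its end, in the units of the state.
- get_obs(): the state, without advancing time (a new reading comes with each control period).
- snapshot(name): name is "side" or "top" or "wrist"; returns a dict with "color" (420x560x3 uint8, red, green, blue), "fx", "fy", "cx", "cy" (pixels), "R" (3x3) and "t" (3): a world point X has camera coordinates R X + t; the wrist camera has in their place "tool_from_camera" (4x4, takes a point from camera to tool coordinates, whose origin is the TCP and whose axes are the flange's). Camera axes: x right, y down, z forward; pixel columns grow to the right and rows downward; lengths in m; the calibration is good to about 2 mm. A picture is of the moment at which its call begins: read the wrist's pose just before it. There is no depth.
- close_job(): hands the job in; it is judged then, once.
The state is a dict: "clock": time; "joint_pos": joint angles; "qvel": joint speeds; "tau": joint torques, N m; "tool_pos": TCP position; "orientation": TCP orientation; "force": force on the tool from outside, world axes, zero at the start; "moment": the same for the moment, N m; "opening": finger opening in m; "gripper_force": force on a finger pad.
Only numpy, scipy, OpenCV 4.12 (cv2) and the standard library are available. Lean on these libraries where they do the work, as an engineer would, in place of code of your own. Each camera call takes 0.05 s, during which the arm holds its last target. There are 200 camera calls.

### The job

Look at the level gauges behind the two detergent bins: the bin whose float rod stands lower is nearly empty and is about to be refilled. Take the bar handle of that bin's lid in the fingers, raise the lid to 45 degrees (within five degrees) and finish while still holding it there, motionless, because it falls shut when let go. Leave the other bin's lid shut and do not disturb the bottle, the bowl or the brush.

Things in the scene. Friction and masses are not known exactly. Their poses are not given: they have to be found in the camera images.
- bin_a: White enamelled detergent bin, fixed to the counter, 180 mm deep (its x) by 150 mm wide (its y) by 140 mm high, without the lid. Origin: centre of its underside. Its own x axis points from its front (lid handle side) to its back (hinge and gauge side); z up. The two bins are alike.
- lid_a (a joint): Opening angle of the lid of bin_a in rad: 0 shut, 0.785 = 45 degrees, stop at 1.4. The lid hinges along the bin's y axis at the back rim; the handle side rises and swings back towards the hinge. It always falls shut when let go (nearly frictionless hinge); lifting takes about 1 to 3 N at the handle. The lid is a plate 184 x 154 x 6 mm with a bar handle, 0.2 to 0.45 kg.
- handle_a (a point): Middle of the steel bar handle on the lid of bin_a: round bar 12 mm thick, 90 mm long between its two posts' centres, parallel to the hinge (the bin's y). The bar's centre line is 150 mm from the hinge line along the plate and 41 mm above the plate's lower face, which leaves 29 mm free under the bar. A bar held between two fingers can turn in them as the lid rises.
- hinge_a (a point): Middle of the hinge line of the lid of bin_a, 90 mm behind the bin's centre, 141 mm above the counter.
- gauge_a (a point): Top of the greyish translucent level-gauge tube (26 mm thick, 149 mm high) at the middle of the back of bin_a, 112 mm behind the bin's centre. A float rod stands out of it.
- bin_b: White enamelled detergent bin, fixed to the counter, 180 mm deep (its x) by 150 mm wide (its y) by 140 mm high, without the lid. Origin: centre of its underside. Its own x axis points from its front (lid handle side) to its back (hinge and gauge side); z up. The two bins are alike.
- lid_b (a joint): Opening angle of the lid of bin_b in rad: 0 shut, 0.785 = 45 degrees, stop at 1.4. The lid hinges along the bin's y axis at the back rim; the handle side rises and swings back towards the hinge. It always falls shut when let go (nearly frictionless hinge); lifting takes about 1 to 3 N at the handle. The lid is a plate 184 x 154 x 6 mm with a bar handle, 0.2 to 0.45 kg.
- handle_b (a point): Middle of the steel bar handle on the lid of bin_b: round bar 12 mm thick, 90 mm long between its two posts' centres, parallel to the hinge (the bin's y). The bar's centre line is 150 mm from the hinge line along the plate and 41 mm above the plate's lower face, which leaves 29 mm free under the bar. A bar held between two fingers can turn in them as the lid rises.
- hinge_b (a point): Middle of the hinge line of the lid of bin_b, 90 mm behind the bin's centre, 141 mm above the counter.
- gauge_b (a point): Top of the greyish translucent level-gauge tube (26 mm thick, 149 mm high) at the middle of the back of bin_b, 112 mm behind the bin's centre. A float rod stands out of it.
- float_1 (a point): Top of a float rod with a black disc (26 mm across) at its head; one stands in each bin's gauge tube. Its height above the tube's top shows how full that bin is: about 10 to 20 mm when nearly empty, 50 to 65 mm when full. Which rod is in which bin changes. Fixed, not to be moved.
- float_2 (a point): Top of a float rod with a black disc (26 mm across) at its head; one stands in each bin's gauge tube. Its height above the tube's top shows how full that bin is: about 10 to 20 mm when nearly empty, 50 to 65 mm when full. Which rod is in which bin changes. Fixed, not to be moved.
- bottle_mid (a point): Bystander: blue plastic bottle, 68 mm across, 200 mm high; point at its centre half-way up.
- bowl_mid (a point): Bystander: white ceramic bowl, 110 mm across, 50 mm high; point at its centre half-way up.
- scrubber_mid (a point): Bystander: wooden scrubbing brush lying bristles down, 50 x 130 x 30 mm; point at its centre.
- bottle: The bottle itself; origin at the centre of its underside.
- bowl: The bowl itself; origin at the centre of its underside.
- scrubber: The scrubber itself; origin at the centre of its underside.
Not all that is in view belongs to the job. Of the things that look like the bowl, take the one that is farthest to the robot's left at the start.

How it is judged:
By the outcome, as a careful person would: the job done as asked, in the order asked, and still so for the second after the job is handed in, while the arm keeps its last pose, push and grip.
It also fails if it takes over 35 s, if anything falls off the work surface, if the arm or the gripper's body presses on something with over 40 N, if the wrist force passes 120 N, or if a joint passes its speed limit or range.

## Working session

There is one attempt and no reset: what is moved stays moved. The work goes in short steps, Python scripts to look and compute and a shell command to move; the robot and the scene stay as the last step left them, time stands still between calls to the robot, and variables do not carry over. Pictures are saved under pics/ and viewed, at most 10 in all, crops included, and the job is handed in when it is done.

```bash
mkdir -p pics; ls; python3 - <<'E'
from plant import *
import cv2,json
o=get_obs();print(o)
for n in("side","top"):
    s=snapshot(n);cv2.imwrite(f"pics/{n}0.png",s["color"][:,:,::-1]);import numpy as np
    np.savez(f"{n}0.npz",**s);print(n,s["fx"],s["cx"],s["cy"],np.round(s["R"],3).tolist(),s["t"])
E
```

```text
pics
{'clock': 0.0, 'joint_pos': array([-5.15044043e+01,  2.05931584e+01,  6.31364239e-01, -1.95014256e-02,
       -7.01365824e+01, -1.65081273e+01]), 'qvel': array([ 0.01001713, -0.04827384, -0.06899323,  0.08480196,  0.0434248 ,
       -0.03105606]), 'tau': array([ 3.03870647e-04, -5.82716775e+01,  2.93062162e+01,  6.99715465e+00,
        7.05628467e-03, -1.24163557e-04]), 'tool_pos': array([ 0.25265367, -0.62571146,  0.40368662]), 'orientation': array([ 1.79900469e+02, -1.03798995e-02, -1.58019165e+02]), 'force': array([0.86033715, 0.46771534, 0.41775937]), 'moment': array([-0.00898521, -0.00524919, -0.055664  ]), 'gripper_force': 0.0, 'opening': 0.08756983756888426}
side 509.45471523539806 276.7667556824178 194.73853068482993 [[-0.791, -0.612, 0.002], [-0.473, 0.608, -0.638], [0.389, -0.505, -0.77]] [0.45494359 0.35388486 1.1813481 ]
top 542.4565139997402 274.7098448013687 204.30285340599454 [[-0.017, -1.0, -0.003], [-0.984, 0.017, -0.179], [0.179, -0.0, -0.984]] [0.02754667 0.54534516 1.74448525]
```

View pics/side0.png

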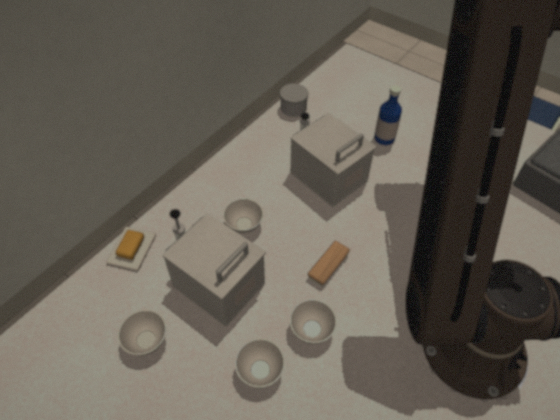

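View pics/top0.png

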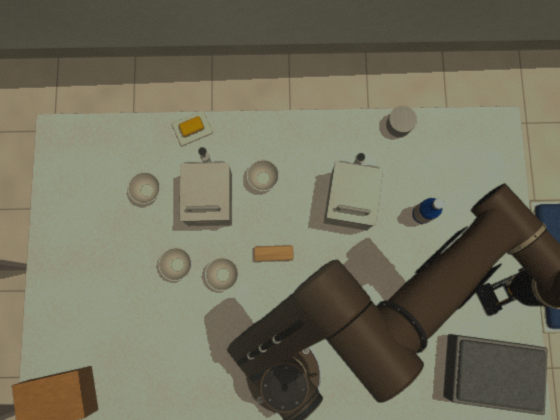

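The side view shows two bins, with float discs at (175,213) and (305,117). The top view shows their lids at (205,190) and (356,190), with handles at (203,209) and (353,210). Four bowls lie around the left bin. The one farthest left is at top (144,188), and I only need to avoid it. Next I'll enlarge the gauges and handles.

```bash
python3 - <<'E'
import cv2,numpy as np
s=cv2.imread("pics/side0.png");t=cv2.imread("pics/top0.png")
f=lambda i,x,y:cv2.resize(i[y:y+75,x:x+100],(400,300),interpolation=cv2.INTER_CUBIC)
m=np.vstack([np.hstack([f(s,140,185),f(s,265,90)]),np.hstack([f(t,155,145),f(t,305,145)])])
cv2.imwrite("pics/crop.png",np.clip(m*1.6,0,255).astype(np.uint8))
E
```

```text
(no output)
```

View pics/crop.png

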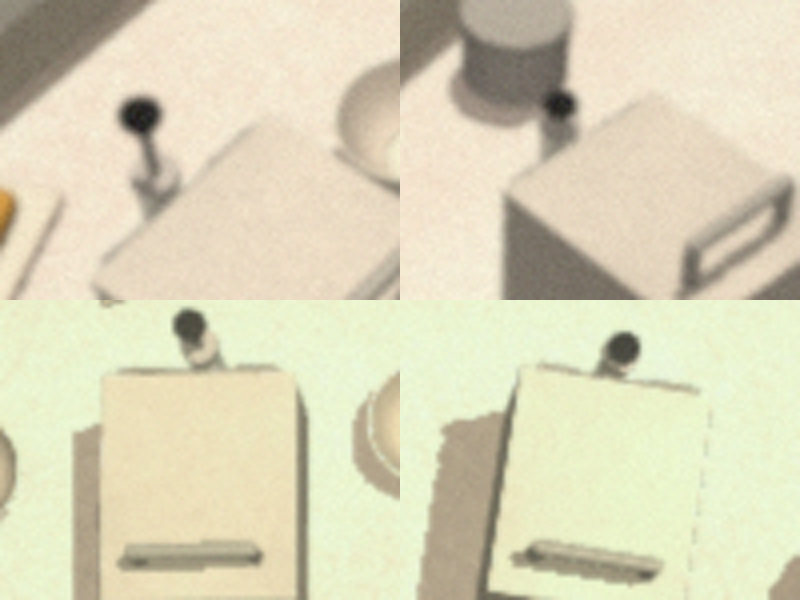

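The crop shows the left rod well out of its tube, with a disc-to-tube gap of about 15 px. The right rod's disc sits almost on its tube. So the right bin, at top (355,195), is the one to open. Its bar runs from about (340,206) to (368,212) in the top view, and from (337.5,152) to (362,136) in the side view.

```bash
cat > h.py <<'E'
import numpy as np,cv2
from scipy.spatial.transform import Rotation as Ro
S=dict(np.load("side0.npz"));T=dict(np.load("top0.npz"))
def ray(s,p):
    d=np.array([(p[0]-s["cx"])/s["fx"],(p[1]-s["cy"])/s["fy"],1.]);return -s["R"].T@s["t"],s["R"].T@d
def plane(s,p,z):
    c,d=ray(s,p);return c+d*(z-c[2])/d[2]
def tri(p,q):
    c,d=ray(T,p);e,f=ray(S,q);k=np.linalg.lstsq(np.c_[d,-f],e-c,rcond=None)[0]
    a,b=c+d*k[0],e+f*k[1];return (a+b)/2,np.linalg.norm(a-b)
E
python3 - <<'E'
from h import *
np.set_printoptions(precision=4,suppress=True)
print("top bar",plane(T,(339.5,206.5),.182),plane(T,(369,212),.182))
print("side bar",plane(S,(337.5,152.5),.182),plane(S,(362,136),.182))
print("tri",tri((354.2,209.2),(349.8,144.2)))
print("lid corners top",[plane(T,p,.147) for p in((336.2,162.),(383,169.5),(326.8,217.5))])
# lid corners in side: left-back (505,188), back-right(652,95)
print("lid corners side",[plane(S,p,.147) for p in((291.2,137),(328,113.7))])
print("disc",tri((361,157),(305,116)), "other",tri((202.5,151.5),(175,213.5)))
print("bottle",plane(T,(431,208),.19),"left bowl",plane(T,(144,188),.05))
E
```

```text
top bar [ 0.5113 -0.1795  0.182 ] [ 0.4927 -0.2688  0.182 ]
side bar [ 0.511  -0.1749  0.182 ] [ 0.4932 -0.267   0.182 ]
tri (array([ 0.5035, -0.2245,  0.1779]), np.float64(0.0012986625678428033))
lid corners top [array([ 0.6607, -0.1788,  0.147 ]), array([ 0.6337, -0.3257,  0.147 ]), array([ 0.4834, -0.143 ,  0.147 ])]
lid corners side [array([ 0.662 , -0.1768,  0.147 ]), array([ 0.6356, -0.3199,  0.147 ])]
disc (array([ 0.6716, -0.2551,  0.1638]), np.float64(0.0008728059736153677)) other (array([0.6868, 0.2376, 0.2045]), np.float64(0.0015213137471307508))
bottle [ 0.5004 -0.4561  0.19  ] left bowl [0.6083 0.4519 0.05  ]
```

The disc heights are 0.164 and 0.2045 m, so the right bin is nearly empty. Its bar is at about (0.502,-0.222,0.182) and the bin's yaw is about -11°. I'll rise and turn the tool first, then move over.

```bash
R='python3 -m handwheel'
python3 -m handwheel '[[1,0,0,-0.25,0,0,-0.95],[1,0,0,-0.25,0,0,-0.95],[1,0,0,-0.25,0,0,-0.95],[1,0,0,-0.25,0,0,-0.95],[1,0,0,-0.25,0,0,-0.95]]' >/dev/null && python3 -m handwheel '[[1,0,0,-0.25,0,0,-0.95],[1,0,0,-0.25,0,0,-0.95],[1,0,0,-0.25,0,0,-0.95],[1,0,0,-0.25,0,0,-0.95],[1,0,0,-0.25,0,0,-0.95]]' && python3 -m handwheel '[[1,-0.89,-0.335,0,0,0,0],[1,-0.89,-0.335,0,0,0,0],[1,-0.89,-0.335,0,0,0,0],[1,-0.89,-0.335,0,0,0,0],[1,-0.89,-0.335,0,0,0,0]]'
```

```text
clock: 1.35
tool_pos: [0.2527, -0.6258, 0.4668]
orientation: [180.0, 0.0, -100.8]
force: [0.4, 0.2, -0.2]
opening: 0.0875
gripper_force: 0.0
clock: 1.98
tool_pos: [0.3159, -0.5227, 0.467]
orientation: [180.0, 0.0, -101.0]
force: [-0.2, 0.2, -0.2]
opening: 0.0878
gripper_force: 0.0
```

```bash
python3 -m handwheel '[[1,-0.89,-0.335,0,0,0,0],[1,-0.89,-0.335,0,0,0,0],[1,-0.89,-0.335,0,0,0,0],[1,-0.89,-0.335,0,0,0,0],[1,-0.89,-0.335,0,0,0,0]]' >/dev/null && python3 -m handwheel '[[1,-0.89,-0.335,0,0,0,0],[1,-0.89,-0.335,0,0,0,0],[1,-0.89,-0.335,0,0,0,0],[1,-0.89,-0.335,0,0,0,0],[1,-0.89,-0.335,0,0,0,0]]' >/dev/null && python3 -m handwheel '[[1,-0.89,-0.335,0,0,0,0],[1,-0.89,-0.335,0,0,0,0],[1,-0.89,-0.335,0,0,0,0],[1,-0.89,-0.335,0,0,0,0],[1,0,0,0,0,0,0]]'
python3 - <<'E'
from plant import *
import cv2,numpy as np
o=get_obs();s=snapshot("wrist");cv2.imwrite("pics/w1.png",s["color"][:,:,::-1])
np.savez("w1.npz",pos=o["tool_pos"],rpy=o["orientation"],**s);print(o["tool_pos"],o["orientation"],s["tool_from_camera"])
E
```

```text
clock: 3.85
tool_pos: [0.4899, -0.2392, 0.467]
orientation: [180.0, 0.0, -100.9]
force: [-0.5, -0.0, -0.2]
opening: 0.0875
gripper_force: 0.0
[ 0.48993453 -0.23920466  0.46697368] [ 1.79993393e+02  1.79456737e-02 -1.00896076e+02] [[-8.48356799e-04 -9.54401458e-01 -2.98524935e-01  7.87802164e-02]
 [ 9.99998771e-01 -1.20324792e-03  1.00502763e-03  1.74747912e-04]
 [-1.31839934e-03 -2.98523715e-01  9.54401306e-01  1.98235981e-02]
 [ 0.00000000e+00  0.00000000e+00  0.00000000e+00  1.00000000e+00]]
```

View pics/w1.png

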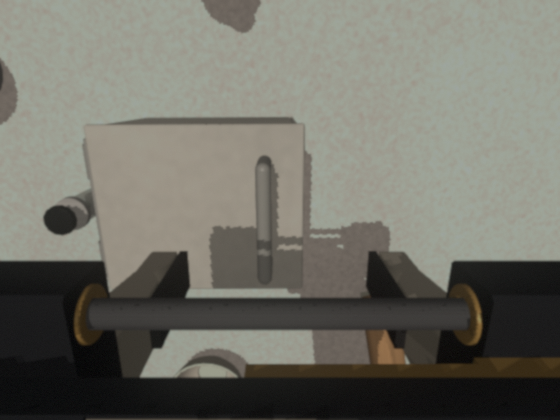

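The wrist view shows the lid with its bar running vertically from (264,160) to (264,280), so the tool's yaw is aligned with the bar. I'll locate the bar from this view.

```bash
python3 - <<'E'
from h import *
w=dict(np.load("w1.npz"));M=w["tool_from_camera"];R=Ro.from_euler("xyz",w["rpy"],degrees=True).as_matrix()
Q=R@M[:3,:3];c=R@M[:3,3]+w["pos"]
def pl(p,z):
    d=Q@np.array([(p[0]-w["cx"])/w["fx"],(p[1]-w["cy"])/w["fy"],1]);return c+d*(z-c[2])/d[2]
a,b=pl((263.5,161),.182),pl((264.5,280),.182);m=(a+b)/2
print(a,b,m,np.linalg.norm(a-b),np.degrees(np.arctan2(*(b-a)[:2])))
print("lid corners",pl((88,126),.147),pl((304,124),.147))
goal=np.array([*m[:2],.346]);print("tool shift units",R.T@(goal-w["pos"])/.025)
E
```

```text
[ 0.49370945 -0.27288915  0.182     ] [ 0.51307196 -0.17461426  0.182     ] [ 0.5033907 -0.2237517  0.182    ] 0.10016417336459305 11.14588503296014
lid corners [ 0.6326452  -0.32319296  0.147     ] [ 0.45718668 -0.29088648  0.147     ]
tool shift units [-0.70720306 -0.41225937  4.83912148]
```

The wrist view agrees at (0.503,-0.224). I'll centre, descend and close.

```bash
python3 -m handwheel '[[1,-0.7,-0.41,0.4,0,0,0],[1,0,0,0.9,0,0,0],[1,0,0,0.9,0,0,0],[1,0,0,0.9,0,0,0],[1,0,0,0.6,0,0,0]]' && python3 -m handwheel '[[1,0,0,0.5,0,0,0],[1,0,0,0.4,0,0,0],[1,0,0,0.24,0,0,0],[1,0,0,0,0,0,0],[1,0,0,0,0,0,0]]' && python3 -m handwheel '[[-1,0,0,0,0,0,0],[-1,0,0,0,0,0,0],[-1,0,0,0,0,0,0],[-1,0,0,0,0,0,0],[-1,0,0,0,0,0,0]]'&& python3 -m handwheel '[[-1,0,0,0,0,0,0],[-1,0,0,0,0,0,0],[-1,0,0,0,0,0,0],[-1,0,0,0,0,0,0],[-1,0,0,0,0,0,0]]'
```

```text
clock: 4.53
tool_pos: [0.5028, -0.2258, 0.3731]
orientation: [179.9, 0.0, -101.0]
force: [-0.3, -0.6, -0.3]
opening: 0.0874
gripper_force: 0.0
clock: 5.15
tool_pos: [0.5032, -0.2261, 0.3466]
orientation: [-180.0, -0.0, -101.0]
force: [-0.2, 0.4, -1.0]
opening: 0.0878
gripper_force: 0.0
clock: 5.78
tool_pos: [0.5031, -0.2261, 0.3462]
orientation: [-180.0, 0.0, -101.0]
force: [-0.6, -0.7, -0.7]
opening: 0.0432
gripper_force: 0.0
clock: 6.4
tool_pos: [0.5037, -0.2262, 0.3462]
orientation: [-179.9, -0.0, -101.0]
force: [4.1, -2.1, -3.7]
opening: 0.0109
gripper_force: 30.0
```

The grip is on the bar: opening 10.9 mm, force 30 N. Next I'll work out the arc, tilting the tool 20° along with the lid for finger clearance.

```bash
cat >> h.py <<'E'
B=np.radians(-11.);U=np.array([np.cos(B),np.sin(B),0]);H=np.array([.5037,-.2238,.141])+.15*U
def angle(o):
    R=Ro.from_euler("xyz",o["orientation"],degrees=True).as_matrix();p=o["tool_pos"]+.1642*R[:,2]-H
    return np.degrees(np.arctan2(p[2],-(p@U))-np.arctan2(.041,.15)),np.hypot(p[2],p@U)
def tcp(th):
    t,f=np.radians(th),np.radians(th*20/45);c,s=np.cos(t),np.sin(t)
    return np.array([-.15*c+.041*s+.1642*np.sin(f),.15*s+.041*c+.1642*np.cos(f)]),f
E
python3 - <<'E'
from h import *
from plant import get_obs
print(angle(get_obs()))
for k in range(15):
    a,f=tcp(3*k);b,_=tcp(3*k+3);d=(b-a)/.025
    print(k,"y %.2f z %.2f"%(d@[-np.cos(f),np.sin(f)],d@[-np.sin(f),-np.cos(f)]),"rx",round(-4/3/6,3))
E
```

```text
(np.float64(0.06752504928845082), np.float64(0.15487656419248852))
0 y -0.25 z -0.31 rx -0.222
1 y -0.26 z -0.31 rx -0.222
2 y -0.26 z -0.30 rx -0.222
3 y -0.27 z -0.30 rx -0.222
4 y -0.28 z -0.30 rx -0.222
5 y -0.29 z -0.29 rx -0.222
6 y -0.30 z -0.29 rx -0.222
7 y -0.31 z -0.28 rx -0.222
8 y -0.32 z -0.28 rx -0.222
9 y -0.32 z -0.28 rx -0.222
10 y -0.33 z -0.27 rx -0.222
11 y -0.34 z -0.26 rx -0.222
12 y -0.35 z -0.26 rx -0.222
13 y -0.36 z -0.25 rx -0.222
14 y -0.36 z -0.25 rx -0.222
```

```bash
python3 -m handwheel '[[-1,0,-0.25,-0.31,-0.222,0,0],[-1,0,-0.26,-0.31,-0.222,0,0],[-1,0,-0.26,-0.3,-0.222,0,0],[-1,0,-0.27,-0.3,-0.222,0,0],[-1,0,-0.28,-0.3,-0.222,0,0]]'
python3 - <<'E'
from h import *
from plant import get_obs
print(angle(get_obs()),tcp(15))
E
```

```text
clock: 7.02
tool_pos: [0.5375, -0.2327, 0.3818]
orientation: [173.3, 0.0, -101.0]
force: [5.9, -2.3, -7.9]
opening: 0.0111
gripper_force: 30.0
(np.float64(14.752509872472743), np.float64(0.15517956188009627)) (array([-0.11521484,  0.24151555]), np.float64(0.11635528346628864))
```

It's tracking well, with the radius constant and forces small. I'll continue.

```bash
python3 -m handwheel '[[-1,0,-0.29,-0.29,-0.222,0,0],[-1,0,-0.3,-0.29,-0.222,0,0],[-1,0,-0.31,-0.28,-0.222,0,0],[-1,0,-0.32,-0.28,-0.222,0,0],[-1,0,-0.32,-0.28,-0.222,0,0]]' && python3 -m handwheel '[[-1,0,-0.33,-0.27,-0.222,0,0],[-1,0,-0.34,-0.26,-0.222,0,0],[-1,0,-0.35,-0.26,-0.222,0,0],[-1,0,-0.36,-0.25,-0.222,0,0],[-1,0,-0.36,-0.25,-0.222,0,0]]' && python3 -m handwheel '[[-1,0,0,0,0,0,0],[-1,0,0,0,0,0,0],[-1,0,0,0,0,0,0],[-1,0,0,0,0,0,0]]'
python3 - <<'E'
from h import *
from plant import *
print(angle(get_obs()))
s=snapshot("side");t=snapshot("top")
f=lambda i,x,y:cv2.resize(i[y:y+150,x:x+100],(400,600),interpolation=cv2.INTER_CUBIC)
cv2.imwrite("pics/fin.png",np.clip(np.hstack([f(s["color"],275,60),f(t["color"],310,110)])[:,:,::-1]*1.5,0,255).astype(np.uint8))
cv2.imwrite("pics/side1.png",s["color"][:,:,::-1])
E
```

```text
clock: 7.65
tool_pos: [0.5796, -0.2408, 0.41]
orientation: [166.4, 0.0, -101.0]
force: [-0.7, 0.7, -5.7]
opening: 0.0112
gripper_force: 30.0
clock: 8.28
tool_pos: [0.6287, -0.2502, 0.4298]
orientation: [159.6, 0.1, -101.0]
force: [-3.9, 3.6, 0.5]
opening: 0.011
gripper_force: 30.0
clock: 8.78
tool_pos: [0.6284, -0.2501, 0.4298]
orientation: [159.7, 0.0, -101.0]
force: [-3.7, 3.7, 1.7]
opening: 0.0111
gripper_force: 30.0
(np.float64(44.195119942750146), np.float64(0.15648258046691063))
```

View pics/side1.png

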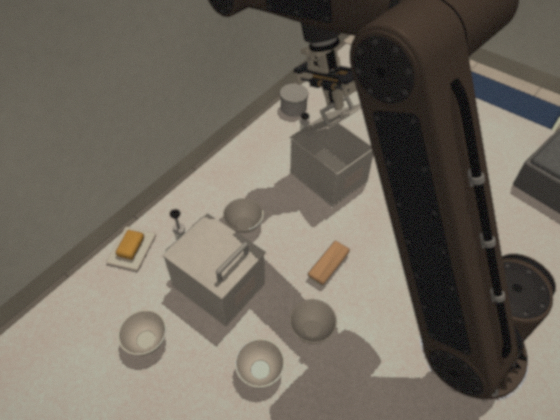

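View pics/fin.png

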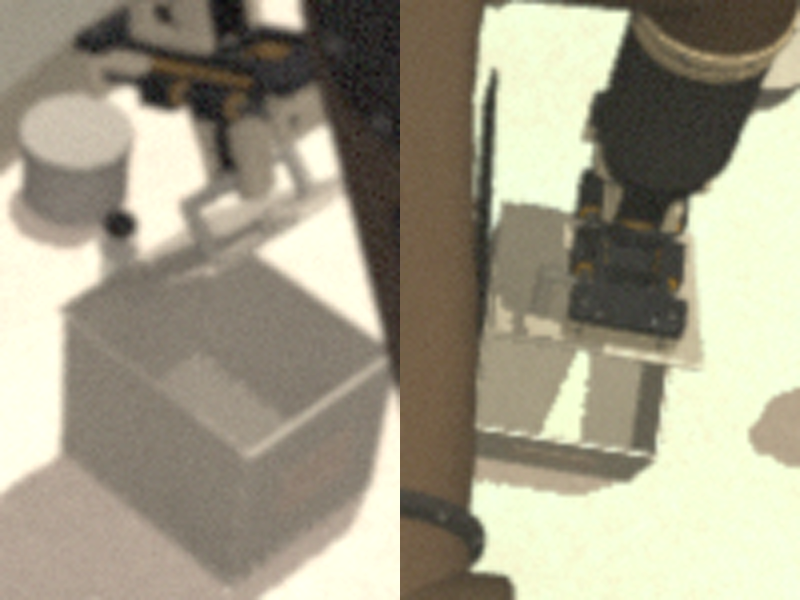

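The pictures show the bin's lid raised at side (330,115), with its bar still in the fingers. The other lid is shut, and the bowls and brush are where they were. The computed lid angle is 44°, with small forces and the arm still, so I'm handing in.

```bash
python3 -c "
from plant import *
print(close_job())"
```

```text
the job is handed in; nothing more can be done
None
```

The lid of the nearly empty bin (the one on the robot's right) is held by its bar at about 44°, motionless, and the job is handed in; the other lid is shut, and I saw nothing disturbed, though the arm hid the bottle in the last pictures.

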